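# Third hand at the sprung stop

## Task

Use the blue-footed scraper block to sweep the three wood chips off the jig board onto the bench, and put the scraper down on the bench clear of the board. Then grip the walnut block, bring it down onto the board and press it flat against the middle of the sprung stop, between its two marks, so that the pointer stays in the green zone; do not push the stop past the red zone to its end, and press with the block only. Finish while still holding the block pressed there, so that I can screw it on from behind, and leave the jar of screws, the tape measure and the pliers where they are.

Things in the scene. Friction and masses are not known exactly. Their poses are not given: they have to be found in the camera images.
- jig: Fixed plywood jig board, 170 x 180 mm (x by y), 12 mm thick; place and yaw vary. Origin: centre of its underside, on the bench. x points horizontally from the robot side to the sprung stop, y left, z up. The stop's front face at rest is 20 mm from the board's centre towards +x (105 mm of free board before it); brackets behind it reach 46 mm above the bench. Scale printed at its +y end.
- stop_face: Aluminium face plate of the sprung stop, 100 mm wide along y, from 16 to 48 mm above the bench. Origin: middle of its front face, 26 mm above the bench; it moves with the stop. x points into the plate (pressing direction, same axes as the board). Black vertical marks 26 mm either side of the middle show the block's place, with two screw holes between.
- stop (a joint): How far the stop is pushed in along the board's +x (m): 0 at rest, hard end at 0.024. It is a spring of 1000 N/m (1 N per mm) without preload, and slides back when let go. The black pointer on its +y end shows it on the scale: green from 0.005 to 0.015, red beyond.
- scraper_centre (a point): Scraper block, 0.14 kg, standing loose on the bench: blue foot 80 mm long (x) by 26 mm (y), 14 mm high; above it a pale wooden grip 62 mm long by 22 mm thick, up to 58 mm. The point is its centre, 29 mm above its underside; z up. Hold the grip across its 22 mm thickness (along y).
- scraper: The same scraper block; origin at the centre of its underside.
- glue_block_centre (a point): Walnut-brown wooden block, 45 mm (x) by 50 mm (y) by 28 mm high, loose, lying flat on the bench. The point is its centre, 14 mm above its underside. Either its 50 mm or its 45 mm sides may go against the stop.
- glue_block: The same walnut block; origin at the centre of its underside.
- chip0_centre (a point): A dark brown wood chip, 16 x 10 mm and 8 mm thick, loose, 10 g, on the board in front of the stop. The point is its centre, half-way up.
- chip1_centre (a point): A dark brown wood chip, 13 x 12 mm and 8 mm thick, loose, 10 g, on the board in front of the stop. The point is its centre, half-way up.
- chip2_centre (a point): A dark brown wood chip, 17 x 9 mm and 8 mm thick, loose, 10 g, on the board in front of the stop. The point is its centre, half-way up.
- screw_jar: Clear jar of screws with a black lid, 66 mm across, 81 mm high; a bystander. Origin: centre of its underside.
- tape_measure: Yellow and black tape measure, 41 x 85 x 66 mm; a bystander. Origin: centre of its underside.
- pliers: Blue-handled pliers lying flat, 59 x 180 x 15 mm, behind the jig; a bystander. Origin: centre of the underside.
Not all that is in view belongs to the job. What is shaped like the glue_block but orange, pink or purple is not meant.

How it is judged:
By the outcome, as a careful person would: the job done as asked, in the order asked, and still so for the second after the job is handed in, while the arm keeps its last pose, push and grip.
It also fails if it takes over 64 s, if anything falls off the work surface, if the arm or the gripper's body presses on something with over 40 N, if the wrist force passes 120 N, or if a joint passes its speed limit or range.

## Robot

A 6-joint arm with a two-finger parallel gripper is mounted at the origin on a cart in front of the work surface, level with it; the furniture and walls round the work are solid. World frame = base frame: x ahead of the robot, y to its left, z up, the work surface at z = 0. Lengths are in m, angles in rad, forces in N, time in s.
With the tool pointing down it reaches from about 0.3 to 0.85 m from the base axis. Payload 5.4 kg.
Tool frame: the origin (TCP) lies on the centre line of the jaws, within the pads' length; the fingertips stand 22 mm ahead of it and the grasp point (between the pads) lies 3 mm ahead of it (env.nose_length is the distance from the TCP to the fingertips, in m); z points along the fingers, y is the line along which they close (so a half turn about z gives the same grasp; the last joint's range is limited). The gripper opens to 85 mm and grips with 20 to 120 N. Pads are 22 mm wide; open, the fingers measure 114 mm over their backs; the gripper's body (76 mm by 85 mm) begins 54 mm behind the grasp point. The pads swing forward as they close: fully open they stand 13 mm farther back than shut.
Start: joints at [-1.513, 0.158, 1.597, -0, 1.386, -0.21], TCP at [0.152, -0.554, 0.253] pointing down, gripper open.
Joint ranges: [-2.91, 2.91], [-0.94, 2.29], [0.18, 2.7], [-1.29, 4.43], [0.17, 2.64], [-3, 3]. Speed limits (rad/s): [2.57, 2.57, 3.14, 3.14, 3.14, 3.14].

## Interface

Orientations are given as a rotation vector (axis times angle).
In Python, from cell import env gives the robot as it stands. The module is installed in compiled form; this text tells all that it offers.
- The arm moves only by the tool drive_tool, never from a script. Its argument "series" is a list of rows, each a list of 3 entries, a list of its own where there are three numbers: the shift along the tool's x, y, z in mm, then the turn, a rotation vector about the tool's x, y, z in degrees, then the opening, from 0 (shut) to 1 (fully open). A call has exactly 5 rows; each row is the pose to reach, as a shift and turn from the pose commanded when the call began, along the tool's axes at that moment; what a row does not reach only later rows make up. A row lasts 1/8 s, in which the tool goes at most 62.5 mm and 10.7 degrees, less where a joint would pass 70% of its speed; a pose out of reach is approached as far as the arm can. A call with a gripper value outside its range is refused whole. The fingers move at their own pace and stop on an object; "squeeze" is the grip in N (left out, the last holds). Time passes only in rows, so rows that repeat a pose let the fingers close, or fill a call up. It gives the time, the measured TCP pose, the force, the opening and the grip force at its end, in the units of the state.
- env.sense(): the state, without advancing time (a new reading comes with each control period).
- env.get_image(name): name is "scene" or "side" or "wrist"; returns a dict with "color" (420x560x3 uint8, red, green, blue), "fx", "fy", "cx", "cy" (pixels), "dist_coeffs" ([k1, k2, p1, p2, k3] as OpenCV has them; the pictures are not rectified), "R" (3x3) and "t" (3): a world point X has camera coordinates R X + t. Camera axes: x right, y down, z forward; pixel columns grow to the right and rows downward; lengths in m; the calibration is good to about 2 mm. A picture is of the moment at which its call begins. There is no depth.
- env.close_job(): hands the job in; it is judged then, once.
The state is a dict: "t": time; "joints": joint angles; "joint_vel": joint speeds; "tau": joint torques, N m; "ee_pos": TCP position; "tool_rot": TCP orientation; "contact_force": force on the tool from outside, world axes, zero at the start; "ft_torque": the same for the moment, N m; "gripper_width": opening from 0.0 (shut) to 1.0 (fully open); "gripper_force": force on a finger pad.
Only numpy, scipy, OpenCV 4.12 (cv2) and the standard library are available. Lean on these libraries where they do the work, as an engineer would, in place of code of your own. Each camera call takes 0.05 s, during which the arm holds its last target. There are 200 camera calls.

## Working session

There is one attempt and no reset: what is moved stays moved. The work goes in short steps, Python scripts to look and compute and a tool call to move; the robot and the scene stay as the last step left them, time stands still between calls to the robot, and variables do not carry over. Pictures are saved under pics/ and viewed, at most 10 in all, crops included, and the job is handed in when it is done.

Besides the shell and the picture viewer there is one more tool, called after "Request:" as name([rows], argument=value, ...), one row to a line, values as JSON. drive_tool: Moves the arm, as the interface text tells. Its arguments: {"type":"object","properties":{"series":{"type":"array"},"squeeze":{"type":"number"}},"required":["series"]}

```bash
mkdir -p pics
cat > h.py <<'E'
import numpy as np, cv2
from cell import env
def snap(n,f):
    im=env.get_image(n); cv2.imwrite('pics/'+f+'.png',im['color'][:,:,::-1]); np.savez('pics/'+f+'.npz',**im); return im
def px2w(im,uv,z):
    K=np.array([[im['fx'],0,im['cx']],[0,im['fy'],im['cy']],[0,0,1.]])
    p=cv2.undistortPoints(np.array(uv,float).reshape(-1,1,2),K,np.array(im['dist_coeffs'],float)).reshape(-1,2)
    R=np.array(im['R']);t=np.array(im['t']);c=-R.T@t
    d=np.c_[p,np.ones(len(p))]@R
    return c+d*((z-c[2])/d[:,2])[:,None]
E
python3 - <<'E'
from h import *
s=env.sense();print({k:np.round(v,3) for k,v in s.items()})
a=snap('scene','s0');b=snap('side','d0')
for i in(a,b):print(-np.array(i['R']).T@i['t'],i['fx'])
cv2.imwrite('pics/both0.png',cv2.resize(a['color'][:,:,::-1],(784,588)))
cv2.imwrite('pics/both1.png',cv2.resize(b['color'][:,:,::-1],(784,588)))
E
```

```text
{'t': np.float64(0.0), 'joints': array([-1.513,  0.159,  1.598, -0.   ,  1.386, -0.21 ]), 'joint_vel': array([-0.   , -0.001, -0.001, -0.002,  0.   ,  0.   ]), 'tau': array([-1.0000e-03, -3.9600e+01, -3.3143e+01, -0.0000e+00,  8.0000e-03,
        0.0000e+00]), 'ee_pos': array([ 0.152, -0.554,  0.252]), 'tool_rot': array([-3.112, -0.419, -0.   ]), 'contact_force': array([0.23 , 0.316, 0.527]), 'ft_torque': array([ 0.021, -0.034,  0.002]), 'gripper_force': np.float64(0.0), 'gripper_width': np.float64(0.997)}
[-0.02655502  0.61611561  0.84850803] 465.69943631321956
[0.43452521 1.13350944 0.5190517 ] 471.4058591840564
```

View pics/both0.png

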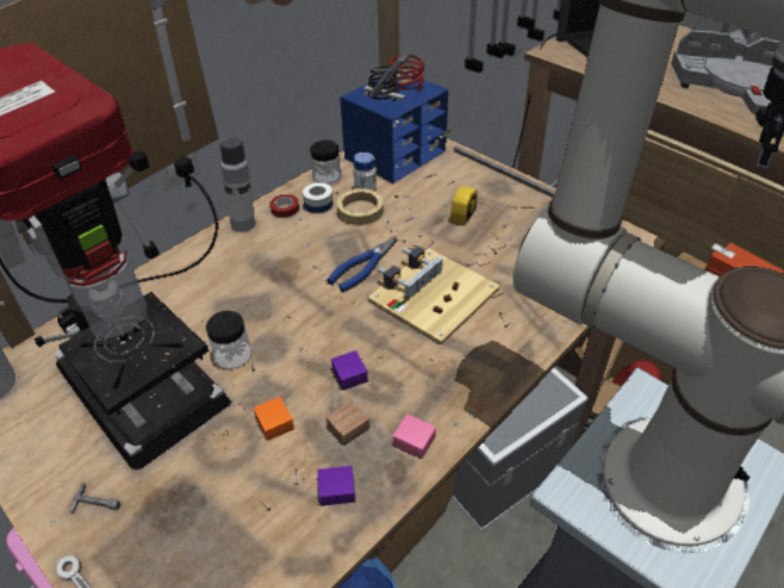

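View pics/both1.png

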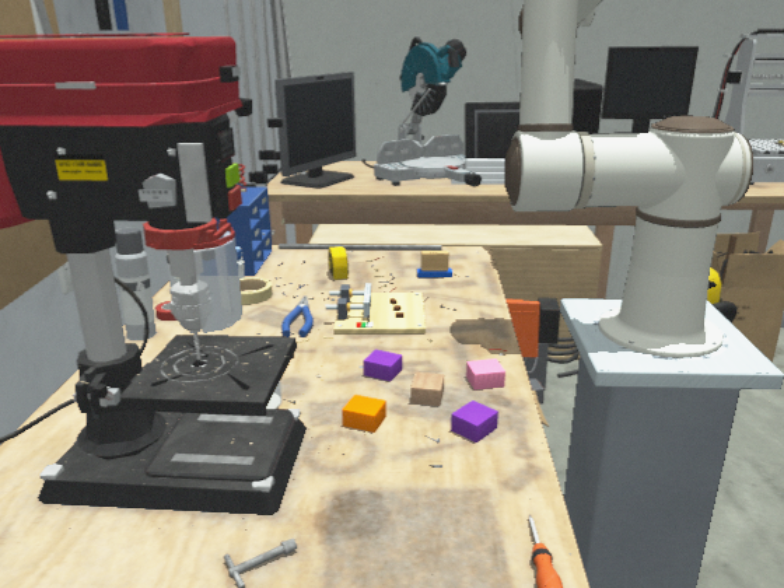

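The scene view shows the board with corners at about (370,295), (441,338), (499,288) and (430,248). The chips are at (438,310), (447,298) and (456,286), and the walnut block is at (348,422). The side view shows the scraper, with its foot at (434,272).

Run:
```python
from h import *
a=np.load('pics/s0.npz');b=np.load('pics/d0.npz');k=560/784
f=lambda im,l,z:print(np.round(px2w(im,np.array(l)*k,z)*1000).astype(int).tolist())
f(a,[(370,293),(441,337),(499,286),(430,248)],.012)
f(b,[(335,330),(425,331),(421,292)],.012)
f(a,[(438,310),(447,298),(456,286)],.02)
f(b,[(392,301),(398,308),(400,315)],.02)
f(a,[(327,417),(345,403),(370,417),(349,432)],.028); f(b,[(427,379)],.028)
f(b,[(418,275),(452,275)],0.0); f(b,[(421,252),(448,252)],.058)
f(a,[(463,218)],0);f(b,[(338,278)],0)
f(a,[(231,362)],0)
f(a,[(360,265),(330,280),(395,240)],.01)
c=b['color'][int(215*k):int(425*k),int(290*k):int(530*k),::-1]
d=a['color'][int(225*k):int(475*k),int(290*k):int(530*k),::-1]
c=cv2.resize(c,(400,350),interpolation=2);d=cv2.resize(d,(384,400),interpolation=2)
o=np.zeros((400,784,3),np.uint8);o[:350,:400]=c;o[:,400:]=d
cv2.imwrite('pics/z0.png',o)
```

```text
[[600, 27, 12], [433, 22, 12], [434, -148, 12], [601, -144, 12]]
[[595, 46, 12], [431, 45, 12], [439, -148, 12]]
[[474, -18, 20], [481, -52, 20], [489, -87, 20]]
[[496, -77, 20], [483, -42, 20], [478, -8, 20]]
[[447, 274, 28], [446, 237, 28], [399, 230, 28], [403, 271, 28]]
[[427, 251, 28]]
[[447, -283, 0], [370, -285, 0]]
[[441, -274, 58], [381, -276, 58]]
[[622, -277, 0]]
[[628, -258, 0]]
[[667, 298, 0]]
[[670, -17, 10], [682, 51, 10], [671, -118, 10]]
```

View pics/z0.png

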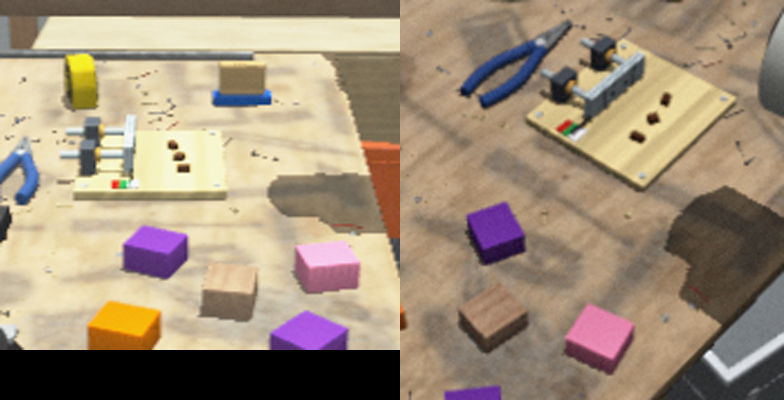

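The crop confirms the board's yaw is near zero, with the chips in a column about 45 mm in front of the stop. The scraper stands along x near (410,-277). I'll go above the scraper and look with the wrist camera.

```bash
cat >> h.py <<'E'
from scipy.spatial.transform import Rotation as Ro
def rel(p,yaw=0):  # p mm world TCP, yaw = deg of tool x in world
    s=env.sense();R=Ro.from_rotvec(s['tool_rot']);T=Ro.from_euler('z',yaw,degrees=True)*Ro.from_rotvec([np.pi,0,0])
    print('shift',np.round(R.inv().apply(np.array(p)-1000*s['ee_pos']),1),'turn',np.round((R.inv()*T).as_rotvec(degrees=True),1))
E
python3 -c "
from h import *
rel([410,-277,200])"
```

```text
shift [ 322.  -198.8   52.9] turn [-0.1 -0.  15.3]
```

Request:
drive_tool([
  [[50, -31, 8], [0, 0, 3], 1],
  [[100, -62, 16], [0, 0, 6], 1],
  [[150, -93, 25], [0, 0, 9], 1],
  [[200, -124, 33], [0, 0, 12], 1],
  [[250, -155, 41], [0, 0, 15.3], 1],
])

```text
t: 0.72
ee_pos: [0.3531, -0.3371, 0.2118]
tool_rot: [-3.141, 0.002, 0.0]
contact_force: [0.3, -0.5, 0.4]
gripper_width: 1.0
gripper_force: 0.0
```

```bash
python3 -c "
from h import *
rel([410,-277,200])"
```

```text
shift [ 56.8 -60.2  11.8] turn [-0.   0.  -0.1]
```

Request:
drive_tool([
  [[28, -30, 6], [0, 0, 0], 1],
  [[57, -60, 12], [0, 0, 0], 1],
  [[57, -60, 12], [0, 0, 0], 1],
  [[57, -60, 12], [0, 0, 0], 1],
  [[57, -60, 12], [0, 0, 0], 1],
])

```text
t: 1.35
ee_pos: [0.4086, -0.2798, 0.2004]
tool_rot: [3.141, -0.001, 0.0]
contact_force: [-1.1, 0.5, 0.8]
gripper_width: 0.999
gripper_force: 0.0
```

Run:
```python
from h import *
im=snap('wrist','w1'); c=-im['R'].T@im['t'];print(c,im['R'])
rel([410,-277,42])
```

```text
[ 0.48551516 -0.27892964  0.32213802] [[-1.72078760e-04 -9.99999975e-01 -1.45302762e-04]
 [-9.53345899e-01  1.20186574e-04  3.01880080e-01]
 [-3.01880055e-01  1.90470943e-04 -9.53345895e-01]]
shift [  1.4  -2.8 158.5] turn [ 0.  -0.  -0.1]
```

View pics/w1.png

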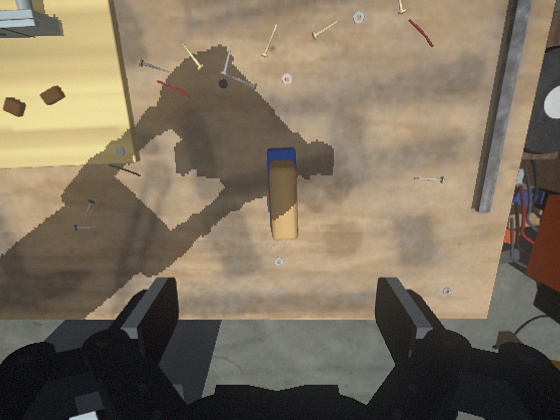

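The wrist view shows the scraper with its foot's far end at row 149, columns 267–296. The grip runs from row 161 to 239, centred near column 285, and is tilted slightly. The board's −y edge goes from (109,0) to (134,160), and its front edge is at row ~165.

Run:
```python
from h import *
im=np.load('pics/w1.npz')
f=lambda l,z:print(np.round(px2w(im,l,z)*1000).astype(int).tolist())
f([(267,149),(296,149)],.014)
f([(271,239),(298,239),(270,163),(296,162)],.058)
f([(134,160),(109,0),(0,167)],.012)
f([(14,107),(53,95)],.02); f([(62,15),(62,36)],.048)
```

```text
[[450, -271, 14], [450, -296, 14]]
[[381, -274, 58], [381, -297, 58], [444, -274, 58], [445, -294, 58]]
[[440, -150, 12], [566, -146, 12], [433, -27, 12]]
[[485, -58, 20], [495, -92, 20]]
[[548, -127, 48], [534, -124, 48]]
```

Request:
drive_tool([
  [[3, 5, 50], [0, 0, -1.5], 1],
  [[3, 5, 100], [0, 0, -1.5], 1],
  [[3, 5, 140], [0, 0, -1.5], 1],
  [[3, 5, 153], [0, 0, -1.5], 1],
  [[3, 5, 153], [0, 0, -1.5], 0.6],
])

```text
t: 2.02
ee_pos: [0.4119, -0.2842, 0.0474]
tool_rot: [-3.141, -0.041, 0.001]
contact_force: [-0.2, 0.5, 0.3]
gripper_width: 0.819
gripper_force: 0.0
```

Request:
drive_tool([
  [[0, 0, 0], [0, 0, 0], 0],
  [[0, 0, 0], [0, 0, 0], 0],
  [[0, 0, 0], [0, 0, 0], 0],
  [[0, 0, 0], [0, 0, 0], 0],
  [[0, 0, 0], [0, 0, 0], 0],
], squeeze=60)

```text
t: 2.65
ee_pos: [0.4129, -0.2847, 0.0487]
tool_rot: [3.139, 0.043, 0.002]
contact_force: [-0.9, 0.2, 6.2]
gripper_width: 0.249
gripper_force: 59.1
```

Request:
drive_tool([
  [[0, 0, -35], [0, 0, 0], 0],
  [[15, -30, -60], [0, 0, 0], 0],
  [[45, -85, -60], [0, 0, 0], 0],
  [[78, -140, -60], [0, 0, -1], 0],
  [[78, -156, -60], [0, 0, -1], 0],
])

```text
t: 3.28
ee_pos: [0.4868, -0.1228, 0.1073]
tool_rot: [-3.14, -0.076, -0.0]
contact_force: [0.6, -0.5, -1.7]
gripper_width: 0.247
gripper_force: 59.3
```

Run:
```python
from h import *
im=snap('wrist','w2')
rel([487,-127,62],2.5)
```

```text
shift [ 1.1  5.1 44.8] turn [-0.1  0.1  0.3]
```

View pics/w2.png

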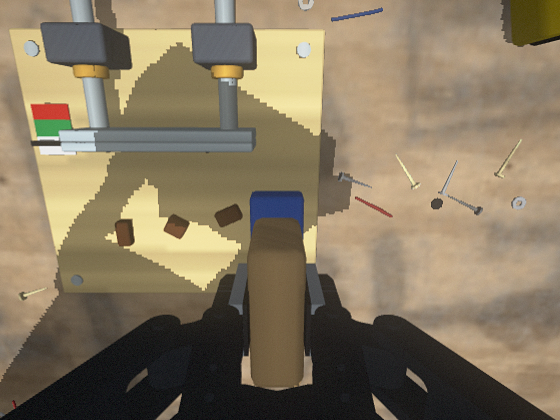

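The wrist view shows the scraper held over the board with its foot at columns 250–303. The chips are at (124,232), (177,226) and (229,215). The plate front runs from (67,152) to (254,150), and the board corners are at (10,30), (325,29) and (62,292).

Run:
```python
from h import *
im=np.load('pics/w2.npz')
f=lambda l,z:print(np.round(px2w(im,l,z)*1000).astype(int).tolist())
f([(10,30),(325,29),(317,262),(62,292)],.012)
f([(67,152),(254,150)],.016);f([(60,131),(254,129)],.048)
f([(124,232),(177,226),(229,215)],.02)
```

```text
[[598, 35, 12], [607, -144, 12], [462, -151, 12], [429, 30, 12]]
[[531, 10, 16], [538, -106, 16]]
[[546, -7, 48], [552, -107, 48]]
[[481, -23, 20], [487, -57, 20], [496, -91, 20]]
```

Request:
drive_tool([
  [[1, 5, 25], [0, 0, 0], 0],
  [[1, 5, 40], [0, 0, 0], 0],
  [[1, 5, 45], [0, 0, 0], 0],
  [[1, -5, 45], [0, 0, 0], 0],
  [[1, -20, 45], [0, 0, 0], 0],
])

```text
t: 3.95
ee_pos: [0.4864, -0.1054, 0.063]
tool_rot: [3.14, 0.068, 0.002]
contact_force: [1.0, -0.1, -1.5]
gripper_width: 0.25
gripper_force: 59.3
```

Request:
drive_tool([
  [[0, -16, 0], [0, 0, 0], 0],
  [[0, -32, 0], [0, 0, 0], 0],
  [[0, -48, 0], [0, 0, 0], 0],
  [[0, -64, 0], [0, 0, 0], 0],
  [[0, -80, 0], [0, 0, 0], 0],
])

```text
t: 4.58
ee_pos: [0.4825, -0.0247, 0.0623]
tool_rot: [3.141, 0.07, 0.0]
contact_force: [0.2, 0.8, -0.9]
gripper_width: 0.242
gripper_force: 59.3
```

Request:
drive_tool([
  [[0, -16, 0], [0, 0, 0], 0],
  [[0, -32, 0], [0, 0, 0], 0],
  [[0, -48, 0], [0, 0, 0], 0],
  [[0, -62, 0], [0, 0, 0], 0],
  [[0, -72, 0], [0, 0, 0], 0],
])

```text
t: 5.2
ee_pos: [0.4814, 0.0468, 0.0644]
tool_rot: [3.14, 0.07, 0.007]
contact_force: [1.1, 0.4, -0.2]
gripper_width: 0.248
gripper_force: 59.5
```

Run:
```python
from h import *
im=snap('wrist','w3')
rel([478,55,62],2.5)
```

```text
shift [-2.2 -7.1  1.7] turn [-0.1 -0.2  0.1]
```

View pics/w3.png

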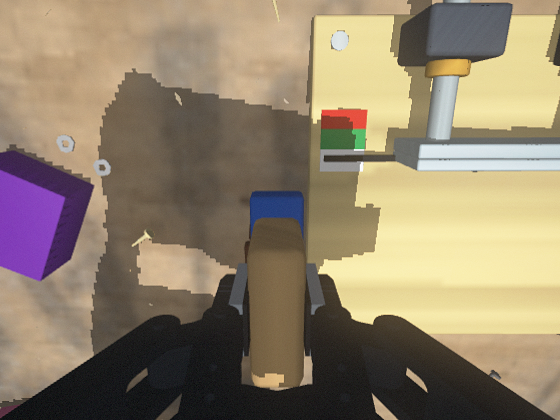

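The board is free of chips. One is visible beyond the edge at (247,250), and the others are hidden under the gripper. I'll push on a little, then lift and look.

Request:
drive_tool([
  [[0, -12, 0], [0, 0, 0], 0],
  [[0, -24, 0], [0, 0, 0], 0],
  [[0, -24, -30], [0, 0, 0], 0],
  [[0, 10, -80], [0, 0, 0], 0],
  [[0, 70, -100], [0, 0, 0], 0],
])

```text
t: 5.88
ee_pos: [0.4836, -0.0228, 0.1646]
tool_rot: [3.14, 0.075, 0.006]
contact_force: [0.9, -0.5, -1.2]
gripper_width: 0.247
gripper_force: 59.4
```

Run:
```python
from h import *
a=snap('wrist','w4')['color'];b=snap('side','d4')['color'];c=snap('scene','s4')['color']
o=np.zeros((420,800,3),np.uint8)
o[:300,:400]=cv2.resize(a,(400,300))
o[:210,400:]=cv2.resize(b[140:310,190:460],(400,210))
o[210:,400:]=cv2.resize(c[150:290,180:447],(400,210))
cv2.imwrite('pics/m4.png',o[:,:,::-1])
rel([412,-285,150],1.5)
```

```text
shift [-81.7 256.8  13.3] turn [ 0.1 -0.1  0.8]
```

View pics/m4.png

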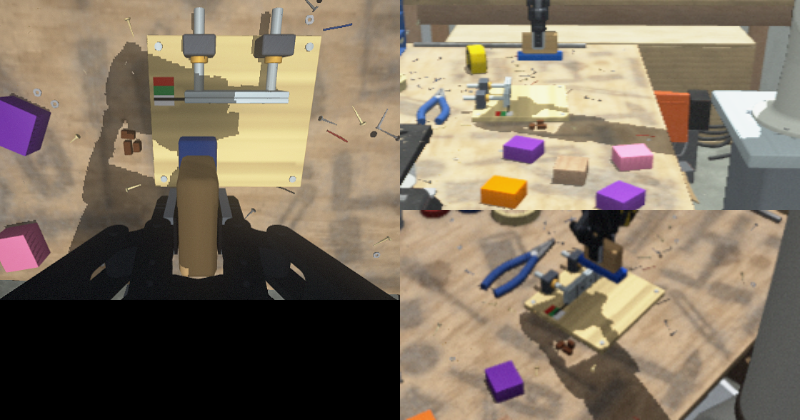

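All three chips lie on the bench, clear of the board, around (130,142) in the wrist view. Next I'll return the scraper to its old place.

Request:
drive_tool([
  [[-15, 52, 10], [0, 0, 0], 0],
  [[-32, 104, 10], [0, 0, 0], 0],
  [[-48, 156, 10], [0, 0, 0], 0],
  [[-65, 208, 10], [0, 0, 0], 0],
  [[-82, 257, 10], [0, 0, 0], 0],
])

```text
t: 6.65
ee_pos: [0.4112, -0.2832, 0.1506]
tool_rot: [-3.138, -0.071, 0.002]
contact_force: [0.2, -1.1, -1.8]
gripper_width: 0.25
gripper_force: 59.8
```

Request:
drive_tool([
  [[0, 0, 40], [0, 0, 0], 0],
  [[0, 0, 75], [0, 0, 0], 0],
  [[0, 0, 95], [0, 0, 0], 0],
  [[0, 0, 102], [0, 0, 0], 0],
  [[0, 0, 102], [0, 0, 0], 0],
])

```text
t: 7.28
ee_pos: [0.412, -0.2822, 0.0497]
tool_rot: [-3.139, -0.071, 0.002]
contact_force: [-0.2, -0.3, -1.3]
gripper_width: 0.251
gripper_force: 59.7
```

Request:
drive_tool([
  [[0, 0, 1], [0, 0, 0], 0],
  [[0, 0, 1.5], [0, 0, 0], 0],
  [[0, 0, 1.5], [0, 0, 0], 0.6],
  [[0, 0, 1.5], [0, 0, 0], 1],
  [[0, 0, 1.5], [0, 0, 0], 1],
])

```text
t: 7.9
ee_pos: [0.4119, -0.2836, 0.0487]
tool_rot: [3.141, 0.07, 0.0]
contact_force: [-0.0, -1.2, -0.3]
gripper_width: 0.871
gripper_force: 0.0
```

Request:
drive_tool([
  [[0, 0, 1.5], [0, 0, 0], 1],
  [[0, 0, -30], [0, 0, 0], 1],
  [[0, 0, -80], [0, 0, 0], 1],
  [[0, 0, -130], [0, 0, 0], 1],
  [[0, -40, -170], [0, 0, 0], 1],
])

```text
t: 8.52
ee_pos: [0.4105, -0.2451, 0.2213]
tool_rot: [3.138, 0.065, 0.004]
contact_force: [0.2, -1.2, -0.3]
gripper_width: 1.003
gripper_force: 0.0
```

Run:
```python
from h import *
a=snap('wrist','w5')
rel([390,250,220],0)
```

```text
shift [   0.  -492.1    3.9] turn [ 0.2 -0.4  2.6]
```

Request:
drive_tool([
  [[0, -50, 0], [0, 0, 0], 1],
  [[0, -100, 0], [0, 0, 0], 1],
  [[0, -150, 0], [0, 0, 0], 1],
  [[0, -200, 0], [0, 0, 0], 1],
  [[0, -250, 0], [0, 0, 0], 1],
])

```text
t: 9.2
ee_pos: [0.3986, 0.0077, 0.2185]
tool_rot: [3.141, 0.069, 0.001]
contact_force: [-0.3, -0.1, 0.3]
gripper_width: 1.002
gripper_force: 0.0
```

Request:
drive_tool([
  [[0, -50, 0], [0, 0, 0], 1],
  [[0, -100, 0], [0, 0, 0], 1],
  [[0, -150, 0], [0, 0, 0], 1],
  [[0, -200, 0], [0, 0, 0], 1],
  [[0, -240, 0], [0, 0, 0], 1],
])

```text
t: 9.82
ee_pos: [0.3878, 0.2479, 0.2185]
tool_rot: [-3.141, -0.072, -0.0]
contact_force: [1.1, -0.7, 0.9]
gripper_width: 1.005
gripper_force: 0.0
```

Run:
```python
from h import *
a=snap('wrist','w6')['color'];b=np.load('pics/w5.npz')['color']
o=np.zeros((420,800,3),np.uint8);o[:,:560]=a;o[:180,560:]=cv2.resize(b,(240,180));cv2.imwrite('pics/m6.png',o[:,:,::-1])
```

```text
(no output)
```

View pics/m6.png

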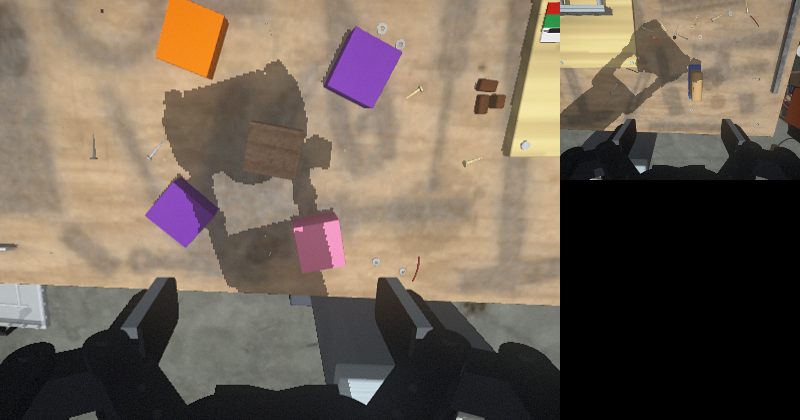

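The wrist view shows the walnut block in shadow, with top corners at about (251,121), (304,129), (298,180) and (243,172). The space beside it is free for a left–right grip. The inset shows the scraper standing on the bench.

Run:
```python
from h import *
im=np.load('pics/w6.npz')
q=px2w(im,[(251,121),(304,129),(298,180),(243,172)],.028)*1000
print(np.round(q,1),q.mean(0),np.linalg.norm(q-np.roll(q,-1,0),axis=1))
c=im['color'][105:195,228:320].astype(float)
c=np.clip((c-20)*2.5,0,255).astype(np.uint8)
cv2.imwrite('pics/c6.png',cv2.resize(c[:,:,::-1],(736,600),interpolation=cv2.INTER_CUBIC) if 0 else cv2.resize(c[:,:,::-1],None,fx=6,fy=6,interpolation=cv2.INTER_CUBIC))
```

```text
[[451.9 274.2  28. ]
 [447.2 227.   28. ]
 [401.  229.3  28. ]
 [406.1 280.5  28. ]] [426.56810446 252.76054421  28.        ] [47.46923864 46.27616704 51.48162863 46.19460507]
```

View pics/c6.png

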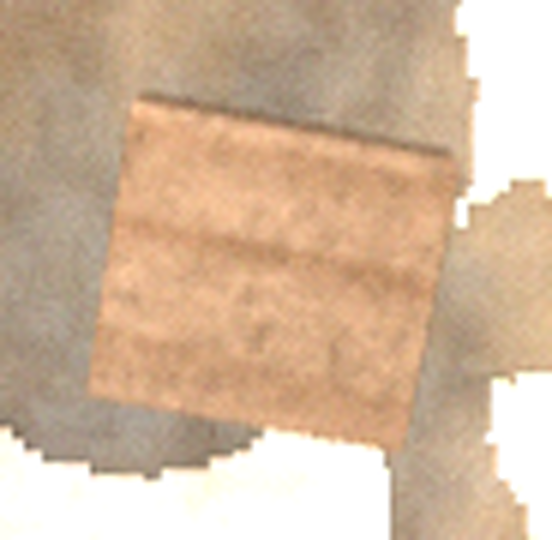

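The crop shows the top corners at (138,95), (455,153), (402,450) and (90,395), at six times scale.

Run:
```python
from h import *
im=np.load('pics/w6.npz')
q=px2w(im,np.array([(138,95),(455,153),(402,450),(90,395)])/6+[228,105],.028)*1000
print(np.round(q,1),q.mean(0),np.linalg.norm(q-np.roll(q,-1,0),axis=1))
d=q-np.roll(q,-1,0);print(np.degrees(np.arctan2(d[:,1],d[:,0])))
rel([426.5,252.5,22],-8)
```

```text
[[452.  274.2  28. ]
 [445.9 227.   28. ]
 [400.9 232.1  28. ]
 [407.2 280.5  28. ]] [426.51759957 253.47676756  28.        ] [47.58045388 45.32847238 48.87029308 45.26180264]
[ 82.60266675  -6.39619686 -97.47059445 171.97248958]
shift [ 39.2   1.1 196.5] turn [-0.2  0.  10.7]
```

Request:
drive_tool([
  [[10, -1, 20], [0, 0, -10.5], 0.72],
  [[20, -2, 40], [0, 0, -21], 0.72],
  [[30, -3, 60], [0, 0, -31.5], 0.72],
  [[39, -4, 80], [0, 0, -42], 0.72],
  [[39, -4, 100], [0, 0, -52.5], 0.72],
])

```text
t: 10.5
ee_pos: [0.4276, 0.2516, 0.1178]
tool_rot: [2.782, 1.46, 0.0]
contact_force: [-0.3, -0.3, 0.5]
gripper_width: 0.718
gripper_force: 0.0
```

Request:
drive_tool([
  [[0, 0, 0], [0, 0, -10.5], 0.72],
  [[0, 0, 0], [0, 0, -21], 0.72],
  [[0, 0, 0], [0, 0, -27.5], 0.72],
  [[0, 0, 0], [0, 0, -27.5], 0.72],
  [[0, 0, 0], [0, 0, -27.5], 0.72],
])

```text
t: 11.12
ee_pos: [0.4271, 0.2516, 0.1185]
tool_rot: [-2.363, -2.07, 0.0]
contact_force: [-0.5, 1.0, 0.2]
gripper_width: 0.722
gripper_force: 0.0
```

Run:
```python
from h import *
rel([426.5,253.3,24],82.8)
```

```text
shift [ 1.6 -0.8 94.5] turn [-0.   0.  -0.4]
```

Request:
drive_tool([
  [[1.5, -1, 35], [0, 0, -0.4], 0.72],
  [[1.5, -1, 65], [0, 0, -0.4], 0.72],
  [[1.5, -1, 85], [0, 0, -0.4], 0.72],
  [[1.5, -1, 91], [0, 0, -0.4], 0.72],
  [[1.5, -1, 91], [0, 0, -0.4], 0.6],
])

```text
t: 11.75
ee_pos: [0.4264, 0.2533, 0.0277]
tool_rot: [-2.355, -2.08, 0.0]
contact_force: [0.2, -0.7, 0.2]
gripper_width: 0.597
gripper_force: 0.0
```

Request:
drive_tool([
  [[0, 0, 0], [0, 0, 0], 0.4],
  [[0, 0, 0], [0, 0, 0], 0.4],
  [[0, 0, 0], [0, 0, 0], 0.4],
  [[0, 0, 0], [0, 0, 0], 0.4],
  [[0, 0, 0], [0, 0, 0], 0.4],
], squeeze=70)

```text
t: 12.38
ee_pos: [0.4274, 0.2536, 0.0287]
tool_rot: [2.353, 2.08, 0.003]
contact_force: [0.1, -0.2, 6.4]
gripper_width: 0.51
gripper_force: 72.4
```

Request:
drive_tool([
  [[0, 0, 0], [0, 0, 0], 0.3],
  [[0, 0, -20], [0, 0, 0], 0.3],
  [[0, 0, -60], [0, 0, 0], 0.3],
  [[0, 0, -100], [0, 0, 0], 0.3],
  [[0, 0, -120], [0, 0, 0], 0.3],
])

```text
t: 13.0
ee_pos: [0.4273, 0.2536, 0.15]
tool_rot: [2.353, 2.08, 0.005]
contact_force: [-0.1, 0.8, -1.4]
gripper_width: 0.513
gripper_force: 71.7
```

Run:
```python
from h import *
rel([483,-60.5,110],2.9)
```

```text
shift [-305.    93.8   39.9] turn [ 0.1 -0.2 80. ]
```

Request:
drive_tool([
  [[-30, 10, -10], [0, 0, 10], 0.3],
  [[-70, 21, -10], [0, 0, 20], 0.3],
  [[-110, 33, -10], [0, 0, 30], 0.3],
  [[-150, 46, -10], [0, 0, 40], 0.3],
  [[-190, 58, -10], [0, 0, 50], 0.3],
])

```text
t: 13.62
ee_pos: [0.4605, 0.0563, 0.1575]
tool_rot: [3.015, 0.882, 0.0]
contact_force: [0.5, -0.2, -0.5]
gripper_width: 0.508
gripper_force: 71.6
```

Run:
```python
from h import *
rel([483,-60.5,110],2.9)
```

```text
shift [-44.  110.6  47.5] turn [ 0.  -0.  29.7]
```

Request:
drive_tool([
  [[-11, 28, 10], [0, 0, 10], 0.3],
  [[-22, 55, 20], [0, 0, 20], 0.3],
  [[-33, 83, 35], [0, 0, 29.7], 0.3],
  [[-44, 110.5, 47], [0, 0, 29.7], 0.3],
  [[-44, 110.5, 47], [0, 0, 29.7], 0.3],
])

```text
t: 14.25
ee_pos: [0.4832, -0.0602, 0.1097]
tool_rot: [-3.14, -0.085, 0.003]
contact_force: [-0.4, 0.3, -0.6]
gripper_width: 0.514
gripper_force: 71.6
```

Run:
```python
from h import *
a=snap('wrist','w7');rel([483,-60.5,43],2.9)
cv2.imwrite('pics/w7b.png',cv2.resize(a['color'][:,:,::-1],(784,588),interpolation=cv2.INTER_CUBIC))
```

```text
shift [-0.2  1.2 67.1] turn [-0.   0.1  0.3]
```

View pics/w7b.png

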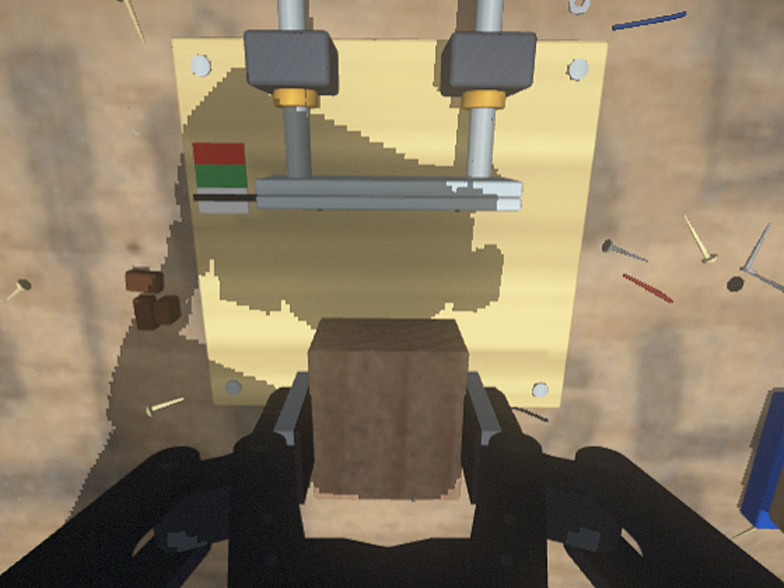

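The block is square to the plate and centred on it: the plate spans columns 257–522 (middle 389.5), and the block's centre is at about column 389. The chips are still off the board.

Request:
drive_tool([
  [[0, 0.5, 30], [0, 0, 0.2], 0.3],
  [[0, 0.5, 55], [0, 0, 0.2], 0.3],
  [[0, 0.5, 65], [0, 0, 0.2], 0.3],
  [[0, 0.5, 67], [0, 0, 0.2], 0.3],
  [[0, 0.5, 68], [0, 0, 0.2], 0.3],
])

```text
t: 14.92
ee_pos: [0.4845, -0.0596, 0.0435]
tool_rot: [3.14, 0.084, 0.003]
contact_force: [-0.1, -0.5, -0.0]
gripper_width: 0.507
gripper_force: 71.6
```

Request:
drive_tool([
  [[0, 0, 0.5], [0, 0, 0], 0.3],
  [[0, 0, 1], [0, 0, 0], 0.3],
  [[0, 0, 1], [0, 0, 0], 0.3],
  [[0, 0, 1], [0, 0, 0], 0.3],
  [[0, 0, 1], [0, 0, 0], 0.3],
])

```text
t: 15.55
ee_pos: [0.4837, -0.0596, 0.0416]
tool_rot: [-3.14, -0.083, 0.0]
contact_force: [1.0, -0.1, -1.2]
gripper_width: 0.515
gripper_force: 71.6
```

Run:
```python
from h import *
im=np.load('pics/w7.npz')
print(np.round(px2w(im,np.array([(260,210),(520,210)])/1.4,.016)*1000,1))
print(np.round(px2w(im,np.array([(257,197),(522,197)])/1.4,.048)*1000,1))
print(env.sense()['contact_force'],env.sense()['ee_pos'])
```

```text
[[ 5.311e+02  1.000e-01  1.600e+01]
 [ 5.375e+02 -1.157e+02  1.600e+01]]
[[ 540.3   -7.2   48. ]
 [ 545.7 -106.8   48. ]]
[ 0.9823933  -0.09824235 -1.21607096] [ 0.48372326 -0.05957721  0.04157546]
```

Request:
drive_tool([
  [[0, 0.5, 0.5], [0, 0, 0], 0.3],
  [[0, 0.5, 0.8], [0, 0, 0], 0.3],
  [[8, 0.5, 0.8], [0, 0, 0], 0.3],
  [[16, 0.5, 0.8], [0, 0, 0], 0.3],
  [[24, 0.5, 0.8], [0, 0, 0], 0.3],
])

```text
t: 16.18
ee_pos: [0.5082, -0.0587, 0.0407]
tool_rot: [-3.14, -0.084, 0.0]
contact_force: [-1.8, 1.1, 1.6]
gripper_width: 0.511
gripper_force: 71.8
```

Request:
drive_tool([
  [[3, 0, 0], [0, 0, 0], 0.3],
  [[6, 0, 0], [0, 0, 0], 0.3],
  [[9, 0, 0], [0, 0, 0], 0.3],
  [[11, 0, 0], [0, 0, 0], 0.3],
  [[11, 0, 0], [0, 0, 0], 0.3],
])

```text
t: 16.8
ee_pos: [0.5179, -0.0582, 0.0407]
tool_rot: [-3.14, -0.084, 0.004]
contact_force: [-5.5, -1.1, 6.3]
gripper_width: 0.515
gripper_force: 72.4
```

```bash
cat > p.py <<'E'
from h import *
im=snap('wrist','wp')
s=[];
for i in range(4): env.get_image('side'); s.append(np.r_[env.sense()['contact_force'],1000*env.sense()['ee_pos']])
print(np.round(np.mean(s,0),2))
hsv=cv2.cvtColor(im['color'],cv2.COLOR_RGB2HSV);h,sa,v=[hsv[:,:,i].astype(int) for i in range(3)]
g=(abs(h-65)<20)&(sa>120);r=((h<6)|(h>174))&(sa>170)&(v>80)
for m in(g,r):
    n,l,st,c=cv2.connectedComponentsWithStats(m.astype(np.uint8));k=1+np.argmax(st[1:,4]);print(st[k],c[k]);
    if m is g:
        x,y,w,hh,_=st[k]
# dark rows in pointer columns
for cc in(x+w//4,x+w//2): print(cc,y,[(rr,int(im['color'][rr,cc].sum()),tuple(im['color'][rr,cc].tolist())) for rr in range(y-22,y+45,2)])
E
python3 p.py
```

```text
[-5.0700e+00 -3.5000e-01  5.4200e+00  5.1792e+02 -5.8170e+01  4.0740e+01]
[ 90 203  51  20 842] [115.92042755 212.92755344]
[ 87 183  52  19 929] [112.57050592 191.96232508]
102 203 [(181, 377, (148, 134, 95)), (183, 174, (113, 34, 27)), (185, 188, (122, 38, 28)), (187, 210, (128, 45, 37)), (189, 202, (126, 41, 35)), (191, 195, (124, 41, 30)), (193, 197, (124, 40, 33)), (195, 204, (125, 45, 34)), (197, 199, (125, 40, 34)), (199, 207, (126, 45, 36)), (201, 199, (130, 36, 33)), (203, 204, (56, 94, 54)), (205, 200, (49, 97, 54)), (207, 186, (45, 91, 50)), (209, 198, (49, 96, 53)), (211, 199, (48, 97, 54)), (213, 193, (47, 93, 53)), (215, 209, (54, 99, 56)), (217, 199, (48, 96, 55)), (219, 198, (49, 95, 54)), (221, 196, (49, 96, 51)), (223, 310, (99, 112, 99)), (225, 108, (43, 35, 30)), (227, 131, (48, 44, 39)), (229, 120, (45, 40, 35)), (231, 146, (53, 48, 45)), (233, 466, (155, 156, 155)), (235, 442, (148, 147, 147)), (237, 444, (148, 148, 148)), (239, 450, (150, 150, 150)), (241, 448, (150, 150, 148)), (243, 450, (149, 150, 151)), (245, 409, (143, 138, 128)), (247, 342, (136, 120, 86)
[... 234 characters left out ...]
 198, (124, 42, 32)), (199, 189, (123, 39, 27)), (201, 208, (131, 43, 34)), (203, 201, (55, 93, 53)), (205, 203, (50, 98, 55)), (207, 198, (49, 97, 52)), (209, 198, (47, 97, 54)), (211, 198, (50, 95, 53)), (213, 202, (52, 97, 53)), (215, 192, (45, 95, 52)), (217, 200, (49, 96, 55)), (219, 200, (48, 97, 55)), (221, 210, (52, 100, 58)), (223, 325, (99, 123, 103)), (225, 105, (42, 35, 28)), (227, 136, (50, 46, 40)), (229, 129, (48, 44, 37)), (231, 155, (55, 51, 49)), (233, 458, (152, 153, 153)), (235, 452, (152, 150, 150)), (237, 451, (151, 151, 149)), (239, 451, (152, 150, 149)), (241, 452, (151, 150, 151)), (243, 433, (146, 144, 143)), (245, 390, (136, 131, 123)), (247, 578, (228, 207, 143))]
```

Request:
drive_tool([
  [[2, 0, 0], [0, 0, 0], 0.3],
  [[4, 0, 0], [0, 0, 0], 0.3],
  [[6, 0, 0], [0, 0, 0], 0.3],
  [[7, 0, 0], [0, 0, 0], 0.3],
  [[7, 0, 0], [0, 0, 0], 0.3],
])

```text
t: 17.68
ee_pos: [0.5231, -0.0579, 0.0407]
tool_rot: [-3.14, -0.085, 0.011]
contact_force: [-14.0, -2.4, 14.6]
gripper_width: 0.511
gripper_force: 73.3
```

```bash
sed -i 's/for cc in.*/D=im["color"].sum(2)[190:250,100:130].mean(1); print("dark rows",190+np.where(D<170)[0], "V",np.round(D).astype(int).tolist())/' p.py; python3 p.py
```

```text
[-13.41  -1.95  12.95 523.14 -57.92  40.73]
[ 92 214  49  10 386] [117.18911917 218.34974093]
[ 89 194  51  19 904] [113.80641593 203.10066372]
dark rows [224 225 226 227 228 229 230 231] V [366, 368, 376, 306, 204, 203, 206, 206, 206, 204, 206, 208, 204, 205, 205, 205, 206, 205, 206, 206, 208, 205, 207, 223, 204, 205, 203, 204, 207, 205, 206, 205, 206, 204, 165, 124, 132, 134, 136, 134, 133, 133, 175, 270, 404, 463, 458, 456, 456, 456, 454, 487, 505, 508, 501, 534, 542, 532, 592, 611]
```

Request:
drive_tool([
  [[0.5, 0, -0.3], [0, 0, 0], 0.3],
  [[1, 0, -0.5], [0, 0, 0], 0.3],
  [[1, 0, -0.5], [0, 0, 0], 0.3],
  [[1, 0, -0.5], [0, 0, 0], 0.3],
  [[1, 0, -0.5], [0, 0, 0], 0.3],
])

```text
t: 18.55
ee_pos: [0.5238, -0.0579, 0.0408]
tool_rot: [-3.14, -0.085, 0.012]
contact_force: [-13.1, -3.0, 9.6]
gripper_width: 0.508
gripper_force: 73.0
```

```bash
cat >> p.py <<'E'
print(env.sense()['tool_rot'],env.sense()['t'])
a=im['color']
# lateral: plate vs block in wrist picture, brightness profiles
g=a.sum(2).astype(int)
for rr in (212,222,232,240,250): print(rr,g[rr,150:420:6].tolist())
E
python3 p.py
```

```text
[-13.36  -2.51  10.41 523.78 -57.88  40.77]
[ 93 216  48   8 259] [117.98069498 219.08108108]
[ 89 196  51  18 864] [114.22106481 204.46180556]
dark rows [224 225 226 227 228 229 230 231] V [365, 367, 369, 377, 337, 246, 200, 208, 209, 209, 210, 209, 209, 210, 210, 211, 208, 210, 210, 211, 210, 211, 210, 211, 217, 206, 209, 209, 206, 210, 207, 210, 211, 208, 169, 132, 138, 142, 142, 142, 142, 145, 187, 211, 232, 387, 467, 458, 481, 499, 500, 505, 540, 549, 547, 542, 567, 577, 575, 603]
[-3.14010599 -0.08473711  0.01184088] 18.8
212 [332, 327, 287, 278, 287, 362, 349, 315, 258, 291, 293, 282, 280, 283, 287, 285, 286, 284, 277, 280, 280, 277, 278, 282, 277, 284, 275, 284, 270, 281, 283, 282, 278, 286, 275, 336, 373, 369, 356, 305, 314, 571, 626, 626, 623]
222 [286, 288, 289, 290, 298, 290, 283, 282, 285, 289, 288, 290, 277, 286, 286, 282, 284, 290, 280, 280, 284, 279, 292, 280, 275, 285, 283, 283, 289, 275, 282, 288, 284, 280, 281, 289, 306, 336, 311, 302, 309, 308, 323, 628, 615]
232 [388, 384, 389, 386, 388, 388, 391, 390, 376, 384, 375, 381, 375, 374, 378, 369, 370, 366, 365, 367, 360, 353, 360, 351, 351, 351, 352, 352, 336, 343, 347, 331, 343, 340, 341, 321, 332, 335, 333, 340, 337, 340, 345, 343, 399]
240 [389, 392, 392, 393, 391, 387, 382, 384, 391, 385, 389, 384, 385, 379, 381, 382, 382, 384, 377, 380, 378, 386, 379, 376, 378, 385, 378, 379, 379, 371, 377, 378, 383, 384, 376, 378, 382, 380, 389, 385, 390, 394, 401, 407, 683]
250 [401, 393, 395, 399, 400, 390, 393, 402, 394, 401, 399, 395, 401, 391, 391, 397, 389, 394, 385, 386, 389, 394, 386, 380, 382, 390, 389, 386, 384, 394, 376, 381, 377, 385, 390, 396, 390, 393, 398, 395, 404, 406, 404, 402, 678]
```

```bash
python3 -c "
from h import *
print(env.close_job())"
```

```text
the job is handed in; nothing more can be done
None
```

The job is handed in: the chips are off the board, the scraper is back on the bench clear of it, and the walnut block is held with its 45 mm side against the middle of the stop, pointer at about 8.5 mm (green); the verdict was not shown.

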